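# Clear the dust extractor's cover, draw the filter cassette and hold it up to be checked

### The arm

A 6-joint arm with a two-finger parallel gripper is mounted at the origin on a cart in front of the work surface, level with it; the furniture and walls round the work are solid. World frame = base frame: x ahead of the robot, y to its left, z up, the work surface at z = 0. Lengths are in mm, angles in rad, forces in N, time in s.
With the tool pointing down it reaches from about 300 to 775 mm from the base axis. Payload 14.6 kg.
Tool frame: the origin (TCP) lies midway between the tips of the shut fingers; the grasp point (between the pads) lies behind it (manip.grip_depth is the z of the grasp point in the tool frame, in mm); z points along the fingers, y is the line along which they close (so a half turn about z gives the same grasp; the last joint's range is limited). The gripper opens to 94 mm and grips with 3 to 60 N. Pads are 16 mm wide; open, the fingers measure 119 mm over their backs; the gripper's body (75 mm by 177 mm) begins 78 mm behind the grasp point.
Start: joints at [-1.355, 0.3, 1.521, -0, 1.321, -0.067], TCP at [153.468, -528.145, 205.446] pointing down, gripper open.
Joint ranges: [-3.03, 3.03], [-0.79, 2.21], [0.23, 2.52], [-1.04, 4.18], [0, 3.07], [-2.55, 2.55]. Speed limits (rad/s): [2.22, 2.22, 2.57, 3.14, 3.14, 3.14].

### API

Orientations are given as [roll, pitch, yaw] about the fixed x, y, z axes, in that order (R = Rz(yaw) Ry(pitch) Rx(roll)).
In Python, from cell import manip gives the robot as it stands.
- The arm moves only by the shell command python3 nudge.py 'ROWS' [OPENING] [FORCE]. ROWS is a JSON list of rows, 1 to 5 of them, each an object with the fields dx, dy, dz (the shift in units of 5 mm), drx, dry, drz (a rotation vector in units of 0.2 rad); a field left out counts as zero; each row is the pose to reach, as a shift and turn from the pose commanded when the command began, along the tool's axes at that moment; what a row does not reach only later rows make up. A row lasts 1/10 s, in which the tool goes at most 50 mm and 0.15 rad, less where a joint would pass 70% of its speed; a pose out of reach is approached as far as the arm can. OPENING is the finger opening in mm, set as the command begins (- or left out keeps the last). The fingers move at their own pace and stop on an object; FORCE is the grip in N (left out, the last holds). Time passes only in rows, so rows that do not move let the fingers close. It prints the time, the measured TCP pose, the force, the opening and the grip force at its end. Input that does not fit is refused with a message, and nothing moves.
- manip.read_state(): the state, without advancing time (a new reading comes with each control period).
- manip.camera(name): name is "side" or "top"; returns (picture, depth): 384x512x3 uint8, red, green, blue; 384x512 float32, mm along the optical axis (not along the pixel's ray), 0 where there is no reading.
- manip.camera_info(name): a dict with "K" (3x3 intrinsics, pixels), "rvec" (rotation vector, rad) and "tvec" (3), from world to camera coordinates, as OpenCV has them. Camera axes: x right, y down, z forward; pixel columns grow to the right and rows downward; lengths in mm; the calibration is good to about 2 mm. A picture is of the moment at which its call begins. camera_info takes no time and is no camera call.
- manip.sign_off(): hands the job in; it is judged then, once.
The state is a dict: "clock": time; "joints": joint angles; "qd": joint speeds; "effort": joint torques, N m; "eef_pos": TCP position; "eef_rot": TCP orientation; "wrist_force": force on the tool from outside, world axes, zero at the start; "moment": the same for the moment, N m; "finger_gap": finger opening in mm; "finger_force": force on a finger pad.
Only numpy, scipy, OpenCV 4.12 (cv2) and the standard library are available. Lean on these libraries where they do the work, as an engineer would, in place of code of your own. Each camera call takes 0.05 s, during which the arm holds its last target. There are 200 camera calls.

### The job

The filter in the blue bench dust extractor needs checking, but an empty white mixing cup has been left standing on its cover: nest that cup into the like cup standing on the bench and let it go. Then swing the cover open past upright, draw the filter cassette straight up out of its guides by the orange tab, and turn it so that one of its broad faces looks squarely towards the front of the bench. Finish still holding the cassette upright and still, with its lower edge at least 5 cm above the extractor's open rim; leave the cover open, the cups nested and the other things on the bench where they are.

Things in the scene. Friction and masses are not known exactly. Their poses are not given: they have to be found in the camera images.
- extractor: blue sheet-steel case, 170 (x) x 220 (y) x 110 mm high, fixed to the bench, walls 4 mm, open on top below its cover; a hose spigot sticks out 30 mm on its left. Origin: centre of the underside, on the bench; x to its rear (hinge side), y to its left, z up. The filter cassette stands on edge along x across the middle; either side of it the case is empty for about 65 mm, to a floor at 8 mm
- cover (a joint): hinge of the blue cover: 0 shut, grows as it swings up and back, pi/2 upright, stop at 1.95. A stiff friction hinge: it stays at any angle where it is left; about 3 N upward at the handle moves it. The cover is 172 x 222 x 6 mm, its top 116 mm above the bench when shut, its front edge 171 mm from the hinge
- cover_hinge (a point): middle of the cover's hinge line, at the rear upper edge of the case (85 mm behind the case's centre, 110 mm above the bench); its y axis lies along the hinge. Turns with the cover
- cover_handle (a point): middle of the black bow handle's round bar, 10 mm thick and running 90 mm straight along y between its bends, 38 mm above the cover's top face and 15 mm back from its front edge (156 mm in front of and 44 mm above the hinge when shut). The gap under the bar is 33 mm. Swings with the cover, ending behind it when open
- case_rim (a point): centre of the case's open top, 110 mm above the bench; axes as the extractor's
- filter: cassette hidden below the cover: grey frame 146 (x) x 18 (y, thick) x 72 mm (z) with a pleated panel; on top an orange pull tab 56 (x) x 10 (y), from z 72 to 93 mm. 0.1 to 0.2 kg. Origin: centre of its underside, 8 mm above the bench when in the guides (tab top 9 mm below the rim). y is normal to its broad faces. Guides at its two ends, up to 78 mm above the bench, leave 2 mm play a side
- cup_cover: empty white mixing cup left standing upright on the cover; 85 mm tall, outside diameter 42 mm at the foot and 62 mm at the mouth, wall about 2 mm, 0.04 kg. Origin: centre of its underside, z up
- cup_bench: a like cup standing upright on the bench, mouth up, same sizes and origin. Nested cups wedge lightly: the inner one's foot comes to rest about 20 mm above the outer one's, so its top 20 mm stay above the outer mouth
- bench_mid (a point): a fixed point on the bench top that gives the bench's directions: x points straight away from the robot across the bench, square to its front edge, y left, z up
- bit_case: bystander: dark green case, 85 x 125 x 35 mm, origin under its centre
- weight_tray: bystander: blue tray of wheel weights, 66 x 112 x 20 mm, origin under its centre
- sanding_block: bystander: black rubber sanding block, 122 x 66 x 41 mm, origin under its centre
- tape_measure: bystander: yellow tape measure, 37 x 72 x 65 mm, origin under its centre

How it is judged:
By the outcome, as a careful person would: the job done as asked, in the order asked, and still so for the second after the job is handed in, while the arm keeps its last pose, push and grip.
It also fails if it takes over 72 s, if anything falls off the work surface, if the arm or the gripper's body presses on something with over 40 N, if the wrist force passes 120 N, or if a joint passes its speed limit or range.

## Working session

There is one attempt and no reset: what is moved stays moved. The work goes in short steps, Python scripts to look and compute and a shell command to move; the robot and the scene stay as the last step left them, time stands still between calls to the robot, and variables do not carry over. Pictures are saved under pics/ and viewed, at most 10 in all, crops included, and the job is handed in when it is done.

```bash
ls; mkdir -p pics; python3 - <<'E'
from cell import manip
import cv2,numpy as np
print(manip.read_state(), manip.grip_depth)
ims=[]
for n in("side","top"):
    p,d=manip.camera(n); np.savez(f"/tmp/{n}0.npz",p=p,d=d)
    cv2.imwrite(f"pics/{n}0.png",p[:,:,::-1])
    i=manip.camera_info(n);print(n,i)
    print(-cv2.Rodrigues(np.array(i["rvec"],float))[0].T@np.array(i["tvec"],float).ravel())
E
```

```text
cell.py
nudge.py
pics
{'clock': 0.0, 'joints': array([-1.35460294e+00,  3.00466705e-01,  1.52153557e+00, -3.66960835e-06,
        1.32067614e+00, -6.66414120e-02]), 'qd': array([ 0.00172669,  0.00013401, -0.00104005,  0.00115422, -0.00168137,
        0.00071709]), 'effort': array([-3.65709147e-04, -5.31801331e+01, -3.52737486e+01,  7.08160177e-02,
        2.43837299e-02, -1.34947290e-04]), 'eef_pos': array([ 153.4167232 , -527.92237004,  204.90798717]), 'eef_rot': array([-3.14050907e+00, -6.87560075e-05,  2.82835675e-01]), 'wrist_force': array([ 0.13602075, -0.26633167,  0.52972981]), 'moment': array([ 0.03546867, -0.02325601, -0.01885   ]), 'finger_force': 0.0, 'finger_gap': 93.97630440773034} -18.8
side {'K': array([[448.28100391,   0.        , 259.5932471 ],
       [  0.        , 448.28100391, 191.03548533],
       [  0.        ,   0.        ,   1.        ]]), 'rvec': array([ 0.96414998, -2.28885397,  1.23905479]), 'tvec': array([ 446.85311711,  231.0215526 , 1440.55743743])}
[-453.13564432 1077.25049733  981.04732323]
top {'K': array([[470.91157784,   0.        , 247.67539929],
       [  0.        , 470.91157784, 193.53929323],
       [  0.        ,   0.        ,   1.        ]]), 'rvec': array([ 2.38651103, -1.54572357,  0.25663317]), 'tvec': array([-105.18539373,  516.41056964, 1569.0137922 ])}
[  16.69499686 -118.45108891 1650.82971267]
```

View pics/side0.png

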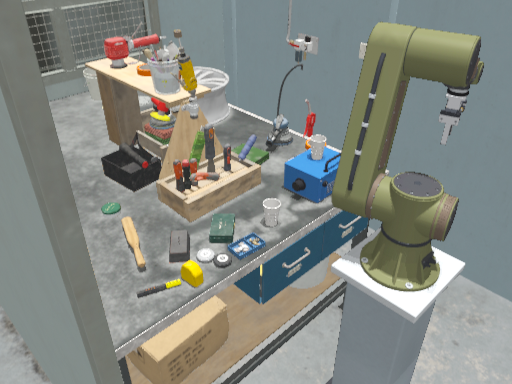

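View pics/top0.png

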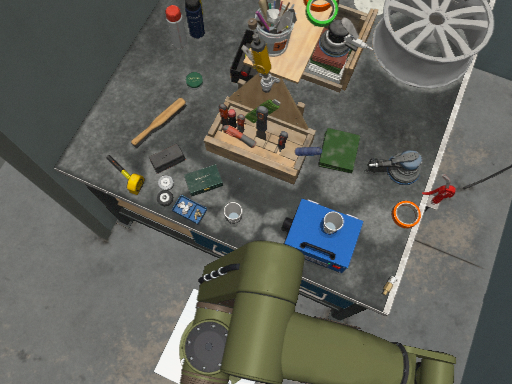

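Side view: blue extractor at about (313,175) with a cup on it at (318,147), bench cup at (272,211). Top view: extractor (323,235), its cup (333,222), bench cup (233,211), handle near (318,250). The bench front edge runs from (57,170) to (385,310).

```bash
cat > h.py <<'E'
import numpy as np,cv2
from cell import manip
np.set_printoptions(precision=1,suppress=True)
def cam(n):
    i=manip.camera_info(n);R=cv2.Rodrigues(np.array(i["rvec"],float))[0];return np.array(i["K"]),R,np.array(i["tvec"],float).ravel()
def cloud(n,d):
    K,R,t=cam(n);v,u=np.mgrid[:384,:512]
    c=np.stack([(u-K[0,2])/K[0,0]*d,(v-K[1,2])/K[1,1]*d,d],-1)
    P=(c-t)@R;P[d==0]=np.nan;return P
def ray(n,uv,z):
    K,R,t=cam(n);o=-R.T@t
    uv=np.atleast_2d(np.array(uv,float));w=np.c_[(uv-K[:2,2])/K[0,0],np.ones(len(uv))]@R
    return o+w*((z-o[2])/w[:,2])[:,None]
def proj(n,P):
    K,R,t=cam(n);c=np.atleast_2d(P)@R.T+t;return (c/c[:,2:])[:,:2]*K[0,0]+K[:2,2]
def shot(n,f=None):
    p,d=manip.camera(n)
    if f: cv2.imwrite(f"pics/{f}.png",p[:,:,::-1])
    return p,cv2.cvtColor(p,cv2.COLOR_RGB2HSV),cloud(n,d)
def box(m): return cv2.minAreaRect(m.astype(np.float32))
E
python3 - <<'E'
from h import *
for n in("side","top"):
    f=np.load(f"/tmp/{n}0.npz");p=f["p"];P=cloud(n,f["d"]);hsv=cv2.cvtColor(p,cv2.COLOR_RGB2HSV)
    X,Y,Z=P[...,0],P[...,1],P[...,2]
    H,S,V=[hsv[...,i] for i in range(3)]
    b=(H>100)&(H<118)&(S>150)&(X>200)&(abs(Z-116)<12)&(Y<100)
    print(n,"cover n",b.sum(),"z",np.nanmedian(Z[b]))
    m=cv2.morphologyEx(b.astype(np.uint8),cv2.MORPH_CLOSE,np.ones((3,3)))
    pts=np.argwhere(b)[:,::-1]; q=ray(n,pts,116)[:,:2]; print(box(q),cv2.boxPoints(box(q)))
    w=(S<60)&(V>120)&(X>200)&(X<700)&(Y>-300)&(Y<250)
    for nm,lo,hi in(("bench",10,100),("cover",125,215)):
        c=w&(Z>lo)&(Z<hi)
        k,L,st,ce=cv2.connectedComponentsWithStats(c.astype(np.uint8))
        for j in range(1,k):
            if st[j,4]>40:
                g=L==j; print(nm,st[j],ce[j],"med",np.nanmedian(P[g],0),"max",np.nanmax(P[g],0),"min",np.nanmin(P[g],0))
    # bench top front edge
    t=abs(Z)<6
    if n=="top":
        e=[]
        for u in range(70,200,4):
            vs=np.where(t[:,u])[0]; vs=vs[vs<330]
            if len(vs): e.append(P[vs.max(),u])
        e=np.array(e);print(e[::3])
        l=cv2.fitLine(e[:,:2].astype(np.float32),cv2.DIST_HUBER,0,.01,.01).ravel();print("edge",l,np.arctan2(l[1],l[0]))
    k=(V<60)&(X>200)&(Z>135)&(Z<170)&(Y<100)&(Y>-300)&(X<600)
    print("handle",k.sum(),np.nanmedian(P[k],0),box(P[k][:,:2]) if k.sum()>5 else 0)
E
```

```text
side cover n 931 z 113.23394693329286
((476.4996032714844, -162.0790252685547), (177.0928192138672, 233.0535125732422), 2.644871234893799) [[ 382.7  -49.8]
 [ 393.4 -282.6]
 [ 570.3 -274.4]
 [ 559.6  -41.6]]
bench [204 162  55  30 305] [232.6 177.1] med [656.5 124.   87.1] max [699.9 248.2  94.7] min [638.2  -6.5  62. ]
bench [263 199  18  26 360] [271.1 210.3] med [431.  147.3  61.5] max [469.9 175.   87.1] min [403.9 108.2  10.5]
cover [310 135  17  23 291] [317.2 145.3] med [ 497.7 -173.3  178. ] max [ 538.2 -152.9  201. ] min [ 470.9 -219.5  125.6]
handle 8 [ 408.7 -129.7  153. ] ((408.25213623046875, -154.0618438720703), (4.632184028625488, 72.64126586914062), 3.135911703109741)
top cover n 2764 z 115.93238662349891
((483.9281005859375, -177.32647705078125), (173.83554077148438, 220.98756408691406), 2.315866470336914) [[ 392.6  -70.4]
 [ 401.5 -291.2]
 [ 575.2 -284.2]
 [ 566.3  -63.4]]
bench [294 161   8   9  42] [297.5 165. ] med [685.7  -3.8  90.4] max [699.9   5.7  97.7] min [669.7 -13.   81.4]
bench [224 202  18  20 157] [232.2 209.1] med [454.1 147.5  70.3] max [468.4 170.5  91. ] min [405.6 106.6  10.4]
cover [324 212  19  19 153] [331.7 218.7] med [ 524.6 -181.3  189.2] max [ 537.1 -157.7  210.7] min [ 474.9 -219.3  126.7]
[[335.  768.5   5.6]
 [340.8 722.1  -0.9]
 [338.4 668.4  -0.8]
 [336.9 617.5  -5.7]
 [336.2 562.9   3.2]
 [338.  514.3  -0.9]
 [336.5 464.1  -5.4]
 [337.1 413.8  -3.1]
 [343.3 365.9   4.6]
 [  3.8 144.3   0.9]
 [ 43.9 119.6  -3.8]]
edge [  0.    1.  337.4 563.7] 1.5559341
handle 93 [ 413.  -178.6  157.4] ((413.5337219238281, -180.62850952148438), (8.820795059204102, 110.52533721923828), 2.7976112365722656)
```

```bash
python3 - <<'E'
from h import *
f=np.load("/tmp/top0.npz");p=f["p"];P=cloud("top",f["d"]);hsv=cv2.cvtColor(p,cv2.COLOR_RGB2HSV)
X,Y,Z=np.moveaxis(P,-1,0);S,V=hsv[...,1],hsv[...,2]
for (u,v),zt,lo in(((333,220),201,130),((233,211),85,12)):
    q=np.zeros(Z.shape,bool);q[v-22:v+22,u-22:u+22]=1
    c=q&(S<70)&(Z>lo)
    r=ray("top",np.argwhere(c)[:,::-1],zt);x,y=r[:,0],r[:,1]
    print("cup",c.sum(),"x",x.min(),x.max(),"y",y.min(),y.max(),"centre",x.max()-31,(y.min()+y.max())/2)
    rp=P[c&(abs(Z-zt)<5)]; print(len(rp),np.nanmin(rp,0),np.nanmax(rp,0))
# side view: rim at left/right extremes
f=np.load("/tmp/side0.npz");P=cloud("side",f["d"]);hsv=cv2.cvtColor(f["p"],cv2.COLOR_RGB2HSV)
for (u,v),zt in(((318,147),201),((272,211),85)):
    q=np.zeros(hsv.shape[:2],bool);q[v-18:v+18,u-16:u+16]=1
    c=q&(hsv[...,1]<60)&(P[...,2]>zt-75)&(P[...,2]<zt+10)
    uv=np.argwhere(c)[:,::-1];print("bbox",uv.min(0),uv.max(0))
    r=ray("side",uv,zt);d=r[:,:2]-np.array([-453,1077]);
    e=np.array([r[:,:2].mean(0)-[-453,1077]])[0];e/=np.linalg.norm(e);n=np.array([-e[1],e[0]])
    a,b=d@e,d@n; print("centre",np.array([-453,1077])+(a.max()-31)*e+(b.max()+b.min())/2*n,"w",b.max()-b.min())
E
python3 -c "
import cv2;a=cv2.imread('pics/top0.png')[170:280,160:370];b=cv2.imread('pics/side0.png')[110:270,160:370]
cv2.imwrite('pics/z.png',cv2.resize(cv2.vconcat([a,b]),None,fx=2.2,fy=2.2,interpolation=2))"
```

```text
cup 269 x 462.952241341312 538.0293383928241 y -219.53119101253705 -157.6729775117107 centre 507.0293383928241 -188.60208426212387
65 [ 474.9 -219.3  196.1] [ 537.1 -157.7  205.7]
cup 228 x 366.21673676268927 468.3971459815156 y 106.24789407808238 170.65889585976504 centre 437.3971459815156 138.4533949689237
46 [405.6 108.3  80.3] [468.4 170.4  89.9]
bbox [310 135] [333 164]
centre [ 490.2 -189.7] w 90.35840627044044
bbox [263 199] [280 224]
centre [431.8 144.9] w 59.693895055475295
```

View pics/z.png

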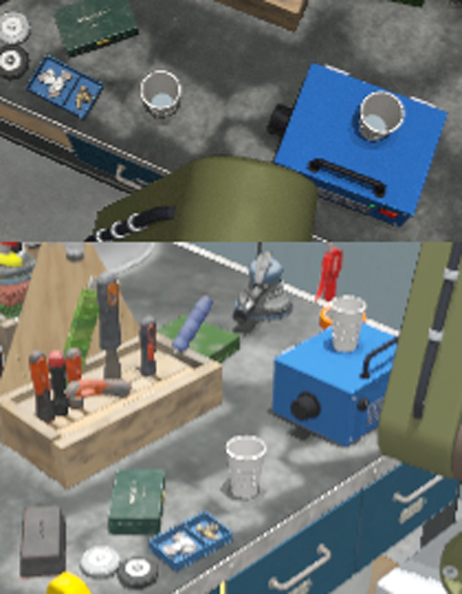

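Both cups are clear: cover cup rim at crop pixel (381,115), bench cup rim at (160,93). The rim widths measured 62 and 64 mm, against 62 given. Moving above the cover cup now.

The rows are not in the units I measure in: shifts go in units of 5 mm and turns go in units of 0.2 rad. I convert before sending: -45 mm is -9, 45 mm is 9.

```bash
cat > where.py <<'E'
from h import *
from scipy.spatial.transform import Rotation as Ro
import sys
# where.py x y z -> shift in tool axes to target
s=manip.read_state();R=Ro.from_euler('xyz',s["eef_rot"]).as_matrix()
if len(sys.argv)>3: print("tool shift",R.T@(np.array(sys.argv[1:4],float)-s["eef_pos"]))
print("pos",s["eef_pos"],"rot",np.round(s["eef_rot"],3),"j",np.round(s["joints"],2),"F",s["wrist_force"],"gap",s["finger_gap"],s["finger_force"],"t",s["clock"])
E
python3 nudge.py '[{"dz":-9},{"dx":9,"dy":-4,"dz":-9},{"dx":18,"dy":-8,"dz":-9},{"dx":27,"dy":-13,"dz":-9},{"dx":36,"dy":-18,"dz":-9}]' 94
python3 nudge.py '[{"dx":9,"dy":-5},{"dx":18,"dy":-10},{"dx":27,"dy":-15},{"dx":36,"dy":-20},{"dx":44,"dy":-24}]'
python3 where.py 507 -188.6 230
```

```text
clock: 0.6
eef_pos: [300.1, -392.0, 250.2]
eef_rot: [-3.141, 0.0, 0.282]
wrist_force: [0.9, -0.2, 0.3]
finger_gap: 94.3
finger_force: 0.0
clock: 1.1
eef_pos: [477.5, -215.5, 250.4]
eef_rot: [-3.141, 0.0, 0.283]
wrist_force: [-0.3, -0.6, 0.4]
finger_gap: 94.0
finger_force: 0.0
tool shift [ 35.9 -17.6  20.4]
pos [ 477.5 -215.5  250.4] rot [-3.1  0.   0.3] j [-0.5  0.2  1.5 -0.   1.4  0.8] F [-0.3 -0.6  0.4] gap 94.01567895856164 0.0 t 1.1
```

```bash
python3 nudge.py '[{},{},{}]' >/dev/null
python3 where.py 507 -188.6 185
```

```text
tool shift [ 38.2 -19.6  65.2]
pos [ 475.8 -218.1  250.3] rot [-3.1  0.   0.3] j [-0.5  0.2  1.5 -0.   1.4  0.8] F [ 0.3 -0.3  0.4] gap 94.06050624884296 0.0 t 1.4
```

Scaled: 65 mm is 13, 38 mm is 7.6.

```bash
python3 nudge.py '[{"dx":7.6,"dy":-3.9},{"dx":7.6,"dy":-3.9},{"dx":7.6,"dy":-3.9,"dz":7},{"dx":7.6,"dy":-3.9,"dz":13},{"dx":7.6,"dy":-3.9,"dz":13}]' >/dev/null
python3 where.py 507 -188.6 185
python3 nudge.py '[{},{},{},{},{}]' 40 10
python3 nudge.py '[{},{},{}]'
```

```text
tool shift [ 1.7  0.5 -2.9]
pos [ 505.2 -188.6  182.1] rot [-3.1  0.   0.3] j [-0.4  0.3  1.6 -0.   1.3  0.9] F [1.6 0.3 0.2] gap 93.66631094588993 0.0 t 1.9
clock: 2.4
eef_pos: [507.7, -188.3, 186.1]
eef_rot: [3.141, -0.001, 0.283]
wrist_force: [0.8, 0.4, 3.2]
finger_gap: 60.4
finger_force: 10.0
clock: 2.7
eef_pos: [507.8, -188.2, 186.0]
eef_rot: [3.141, -0.001, 0.283]
wrist_force: [-0.6, -0.5, 5.0]
finger_gap: 60.9
finger_force: 10.0
```

```bash
python3 nudge.py '[{"dz":-4},{"dz":-12},{"dy":-6,"dz":-12},{"dx":1,"dy":-14,"dz":-12},{"dx":1.6,"dy":-22,"dz":-12}]'
python3 nudge.py '[{"dx":0.6,"dy":-9},{"dx":1.2,"dy":-18},{"dx":1.8,"dy":-27},{"dx":2.4,"dy":-36},{"dx":3,"dy":-44}]'
python3 nudge.py '[{},{},{},{}]'
python3 where.py 437.4 138.5 230
python3 - <<'E'
from h import *
p,hs,P=shot("top");q,hs2,P2=shot("side")
a=proj("top",[437,138,150])[0].astype(int);b=proj("side",[437,138,150])[0].astype(int)
c=[cv2.resize(i[v-45:v+45,u-60:u+60],(480,360),interpolation=2) for i,(u,v) in((p,a),(q,b))]
print(a,b);cv2.imwrite("pics/a1.png",cv2.resize(cv2.hconcat(c),(800,300))[:,:,::-1])
E
```

```text
clock: 3.2
eef_pos: [483.9, -79.1, 245.2]
eef_rot: [-3.141, 0.0, 0.282]
wrist_force: [0.5, 0.9, -0.2]
finger_gap: 60.7
finger_force: 10.0
clock: 3.7
eef_pos: [436.5, 137.1, 245.4]
eef_rot: [-3.141, 0.0, 0.283]
wrist_force: [1.2, 0.1, -0.4]
finger_gap: 60.8
finger_force: 10.0
clock: 4.1
eef_pos: [437.7, 134.3, 245.4]
eef_rot: [3.142, 0.0, 0.281]
wrist_force: [0.0, -1.0, -0.8]
finger_gap: 60.4
finger_force: 10.0
tool shift [ 0.9 -4.2 15.4]
pos [437.7 134.3 245.4] rot [3.1 0.  0.3] j [ 0.2  0.1  1.7 -0.   1.4  1.5] F [ 0.  -1.  -0.8] gap 60.42362900216499 10.000008471251931 t 4.1
[231 204] [272 186]
```

View pics/a1.png

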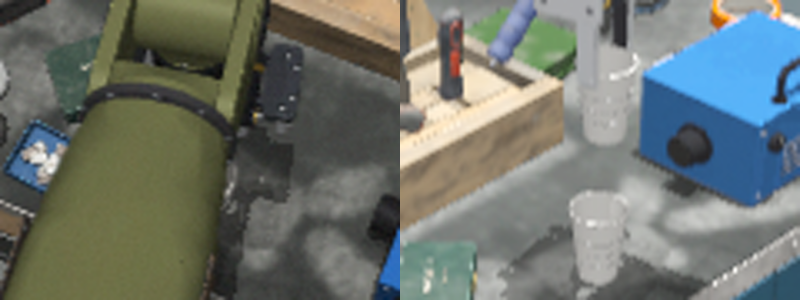

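The side picture shows the held cup upright at (605,105), directly above the bench cup at (599,235). Shifting 4 mm and lowering.

```bash
python3 nudge.py '[{"dx":0.2,"dy":-0.8},{"dx":0.2,"dy":-0.8,"dz":8},{"dx":0.2,"dy":-0.8,"dz":15},{"dx":0.2,"dy":-0.8,"dz":18},{"dx":0.2,"dy":-0.8,"dz":20}]'
python3 nudge.py '[{"dz":1.6},{"dz":3.2},{"dz":4.8},{"dz":6.4},{"dz":8}]'
python3 nudge.py '[{"dz":0.8},{"dz":1.6},{"dz":2.2},{"dz":2.2}]'
```

```text
clock: 4.7
eef_pos: [437.0, 139.2, 144.2]
eef_rot: [-3.141, 0.002, 0.282]
wrist_force: [-0.7, 0.4, 0.4]
finger_gap: 60.9
finger_force: 10.0
clock: 5.2
eef_pos: [437.4, 139.4, 105.0]
eef_rot: [-3.142, -0.0, 0.283]
wrist_force: [0.1, 0.0, 0.7]
finger_gap: 60.8
finger_force: 10.0
clock: 5.6
eef_pos: [437.3, 139.3, 94.2]
eef_rot: [-3.142, 0.0, 0.283]
wrist_force: [0.5, -0.1, -0.8]
finger_gap: 60.9
finger_force: 10.0
```

```bash
python3 nudge.py '[{"dz":0.4},{"dz":0.8},{"dz":0.8}]'
python3 nudge.py '[{},{},{},{}]' 92
python3 nudge.py '[{"dz":-6},{"dz":-16},{"dz":-26},{"dz":-32},{"dz":-32}]'
python3 - <<'E'
from h import *
p,hs,P=shot("side","side_nest")
X,Y,Z=np.moveaxis(P,-1,0)
c=(abs(X-437)<50)&(abs(Y-138)<50)&(Z>10)&(Z<140)&(hs[...,1]<60)
b=np.argwhere(c);u,v=int(b[:,1].mean()),int(b[:,0].mean())
t=b[b[:,0]<=b[:,0].min()+1]
print("max z",np.nanpercentile(Z[c],98), b.min(0),b.max(0))
cv2.imwrite("pics/nest.png",cv2.resize(p[v-40:v+40,u-50:u+50],None,fx=5,fy=5,interpolation=2)[:,:,::-1])
E
```

```text
clock: 5.9
eef_pos: [437.8, 139.4, 90.7]
eef_rot: [3.141, -0.001, 0.283]
wrist_force: [0.2, -0.2, 2.4]
finger_gap: 60.3
finger_force: 10.0
clock: 6.3
eef_pos: [437.2, 139.4, 90.4]
eef_rot: [-3.142, 0.0, 0.283]
wrist_force: [0.7, -0.5, 0.2]
finger_gap: 89.2
finger_force: 0.0
clock: 6.8
eef_pos: [438.6, 139.7, 254.5]
eef_rot: [3.141, -0.007, 0.283]
wrist_force: [0.3, 0.1, -0.4]
finger_gap: 92.1
finger_force: 0.0
max z 105.10399025820277 [194 263] [224 280]
```

View pics/nest.png

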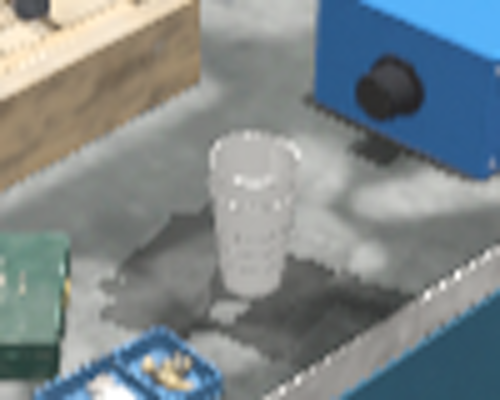

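The picture shows the cups nested upright at (255,215), with the measured rim at 105 mm as expected. On to the handle.

Scaled: -18 mm is -3.6, 235 mm is 47, -0.15 rad is -0.75.

```bash
python3 nudge.py '[{"dx":-3.6,"dy":9.4,"drz":-0.75},{"dx":-7.2,"dy":18.8,"drz":-1.5},{"dx":-10.8,"dy":28.2,"drz":-2.25},{"dx":-14.4,"dy":37.6,"drz":-3},{"dx":-18,"dy":47,"drz":-3.75}]' 50 >/dev/null
python3 nudge.py '[{"drz":-0.75},{"drz":-1.5},{"drz":-2.25},{"drz":-2.89},{"drz":-2.89}]' >/dev/null
python3 nudge.py '[{},{}]' >/dev/null
python3 where.py 413.5 -180 220
python3 -c "
from h import *
s=manip.read_state();print('yaw',s['eef_rot'][2].round(3))"
```

```text
tool shift [-111.9    2.8   29.9]
pos [420.7 -68.3 249.9] rot [-3.1 -0.   1.5] j [-0.2 -0.   1.8 -0.   1.4 -0.2] F [-0.3 -0.8 -1.1] gap 50.31220035065348 0.0 t 8.05
yaw 1.482
```

Scaled: -112 mm is -22.4, 3 mm is 0.6, -0.13 rad is -0.65.

```bash
python3 nudge.py '[{"dx":-8,"dy":0.2,"drz":-0.35},{"dx":-16,"dy":0.4,"drz":-0.65},{"dx":-22.4,"dy":0.6,"dz":4,"drz":-0.65},{"dx":-22.4,"dy":0.6,"dz":6,"drz":-0.65},{"dx":-22.4,"dy":0.6,"dz":6,"drz":-0.65}]' 50 >/dev/null
python3 nudge.py '[{},{}]' >/dev/null
python3 where.py 413.5 -180 138
python3 - <<'E'
from h import *
p,hs,P=shot("side");u,v=proj("side",[413,-180,170])[0].astype(int)
q,_,_=shot("top");a,b=proj("top",[413,-180,170])[0].astype(int)
c=[cv2.resize(i[v-45:v+45,u-60:u+60],(400,300),interpolation=2) for i,(u,v) in((p,(u,v)),(q,(a,b)))]
cv2.imwrite("pics/h1.png",cv2.hconcat(c)[:,:,::-1])
E
```

```text
tool shift [-0.4 -1.3 83.2]
pos [ 414.6 -179.5  221.2] rot [3.1 0.  1.6] j [-0.5  0.1  1.8  0.   1.3 -0.5] F [ 0.3 -0.   0.7] gap 49.981913080532415 0.0 t 8.75
```

View pics/h1.png

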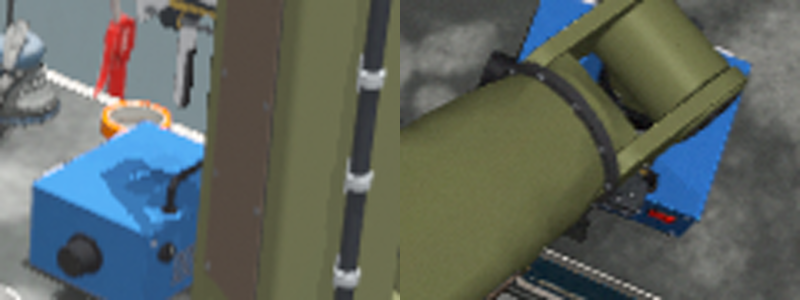

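The arm hides the bar in both views: only the handle's left bend shows, at (175,190). The finger is visible above it at (188,75). The handle measurement agreed with the model to about 1 mm, so I'll descend in steps and watch the force.

Scaled: -1 mm is -0.2, 83 mm is 16.6.

```bash
python3 nudge.py '[{"dy":-0.2,"dz":4},{"dy":-0.2,"dz":8},{"dy":-0.2,"dz":11},{"dy":-0.2,"dz":14},{"dy":-0.2,"dz":16.6}]'
python3 nudge.py '[{},{},{},{},{}]' 4 8
```

```text
clock: 9.35
eef_pos: [413.4, -179.8, 137.1]
eef_rot: [3.141, 0.0, 1.615]
wrist_force: [0.6, -1.2, -0.1]
finger_gap: 50.3
finger_force: 0.0
clock: 9.85
eef_pos: [413.4, -180.3, 137.9]
eef_rot: [3.141, 0.0, 1.615]
wrist_force: [-0.0, 1.1, -0.3]
finger_gap: 13.3
finger_force: 0.0
```

```bash
python3 nudge.py '[{},{},{}]' 4 12
python3 - <<'E'
import numpy as np
for t in np.arange(0,1.95,.15):
    a=lambda t:np.array([-156*np.cos(t)+44*np.sin(t),156*np.sin(t)+44*np.cos(t)])
    print(t.round(2),(a(t)-a(0)).round(0))
E
```

```text
clock: 10.15
eef_pos: [414.8, -180.3, 138.1]
eef_rot: [3.137, 0.001, 1.615]
wrist_force: [12.6, 1.1, -3.9]
finger_gap: 9.7
finger_force: 12.0
0.0 [0. 0.]
0.15 [ 8. 23.]
0.3 [20. 44.]
0.45 [35. 63.]
0.6 [52. 80.]
0.75 [72. 95.]
0.9 [ 93. 106.]
1.05 [117. 113.]
1.2 [140. 117.]
1.35 [165. 118.]
1.5 [189. 115.]
1.65 [212. 108.]
1.8 [234.  98.]
```

```bash
python3 nudge.py '[{"dy":1,"dz":-2.4},{"dy":1.9,"dz":-4.6},{"dy":3,"dz":-6.8},{"dy":4.3,"dz":-8.8},{"dy":5.7,"dz":-10.8}]' 
python3 nudge.py '[{"dy":1.6,"dz":-1.8},{"dy":3.2,"dz":-3.6},{"dy":5,"dz":-5.2},{"dy":6.8,"dz":-6.8},{"dy":6.8,"dz":-6.8}]'
```

```text
clock: 10.65
eef_pos: [440.9, -179.0, 192.4]
eef_rot: [-3.139, -0.0, 1.615]
wrist_force: [-10.7, -1.8, 3.4]
finger_gap: 9.8
finger_force: 12.0
clock: 11.15
eef_pos: [476.4, -177.7, 227.7]
eef_rot: [3.14, 0.001, 1.615]
wrist_force: [-8.9, -0.6, 13.2]
finger_gap: 9.6
finger_force: 12.0
```

Scaled: 55 mm is 11, 43 mm is 8.6.

```bash
python3 nudge.py '[{"dy":2,"dz":-1.4},{"dy":4,"dz":-2.6},{"dy":6.2,"dz":-3.6},{"dy":8.6,"dz":-4.4},{"dy":11,"dz":-5}]' 
python3 nudge.py '[{"dy":2.3,"dz":-0.5},{"dy":4.6,"dz":-0.8},{"dy":7.2,"dz":-1},{"dy":9.6,"dz":-1},{"dy":12,"dz":-0.8}]'
```

```text
clock: 11.65
eef_pos: [531.2, -175.3, 252.4]
eef_rot: [3.141, 0.001, 1.615]
wrist_force: [-4.3, -3.3, 6.2]
finger_gap: 9.4
finger_force: 12.0
clock: 12.15
eef_pos: [591.1, -172.6, 255.5]
eef_rot: [3.141, 0.001, 1.615]
wrist_force: [-1.8, -1.5, 2.1]
finger_gap: 9.5
finger_force: 12.0
```

Scaled: 57 mm is 11.4, 46 mm is 9.2.

```bash
python3 nudge.py '[{"dy":2.4,"dz":0.4},{"dy":4.8,"dz":1},{"dy":7,"dz":1.8},{"dy":9.2,"dz":2.8},{"dy":11.4,"dz":3.8}]' 
python3 nudge.py '[{},{},{}]'; python3 where.py
```

```text
clock: 12.65
eef_pos: [648.1, -170.0, 236.2]
eef_rot: [3.141, 0.001, 1.615]
wrist_force: [-0.7, -2.4, 0.5]
finger_gap: 9.7
finger_force: 12.0
clock: 12.95
eef_pos: [647.6, -169.9, 236.2]
eef_rot: [3.14, 0.0, 1.615]
wrist_force: [3.8, -0.1, 1.4]
finger_gap: 9.5
finger_force: 12.0
pos [ 647.6 -169.9  236.2] rot [3.1 0.  1.6] j [-0.3  0.6  1.1  0.   1.5 -0.4] F [ 3.8 -0.1  1.4] gap 9.543048977735912 11.998591125011444 t 12.95
```

Scaled: -50 mm is -10, -20 mm is -4.

```bash
python3 nudge.py '[{},{},{},{"dz":-4},{"dz":-10}]' 24 
python3 nudge.py '[{"dz":-8},{"dy":-6,"dz":-10},{"dy":-15,"dz":-10,"drz":0.5},{"dy":-24,"dz":-10,"drz":1.25},{"dy":-33,"dz":-10,"drz":2}]'
python3 nudge.py '[{"drz":0.75},{"drz":1.5},{"drz":2.25},{"drz":3},{"drz":3.75}]' >/dev/null
python3 nudge.py '[{"drz":0.75},{"drz":1.5},{"drz":2.125},{"drz":2.125},{"drz":2.125}]'
python3 where.py 484.4 -177.3 130
python3 - <<'E'
from h import *
q,hs,P=shot("top","top_open");p,hs2,P2=shot("side","side_open")
np.savez("/tmp/open.npz",q=q,P=P,p=p,P2=P2)
u,v=proj("side",[484,-177,150])[0].astype(int);a,b=proj("top",[484,-177,100])[0].astype(int);print(u,v,a,b)
c=[cv2.resize(i[v-60:v+60,u-80:u+80],(400,300),interpolation=2) for i,(u,v) in((p,(u,v)),(q,(a,b)))]
cv2.imwrite("pics/o1.png",cv2.hconcat(c)[:,:,::-1])
E
```

```text
clock: 13.45
eef_pos: [646.8, -169.7, 284.3]
eef_rot: [-3.138, -0.001, 1.615]
wrist_force: [-0.6, -0.5, 1.5]
finger_gap: 23.6
finger_force: 0.0
clock: 13.95
eef_pos: [480.7, -176.9, 335.1]
eef_rot: [-3.141, -0.0, 1.209]
wrist_force: [0.3, -0.3, 0.8]
finger_gap: 24.2
finger_force: 0.0
clock: 14.95
eef_pos: [482.6, -177.1, 335.5]
eef_rot: [-3.142, 0.0, 0.044]
wrist_force: [0.1, 0.1, -0.4]
finger_gap: 23.9
finger_force: 0.0
tool shift [  1.9   0.3 205.5]
pos [ 482.6 -177.1  335.5] rot [-3.1  0.   0. ] j [-0.4  0.1  1.4  0.   1.6  1.1] F [ 0.1  0.1 -0.4] gap 23.89579312133021 0.0 t 14.95
319 151 322 233
```

View pics/o1.png

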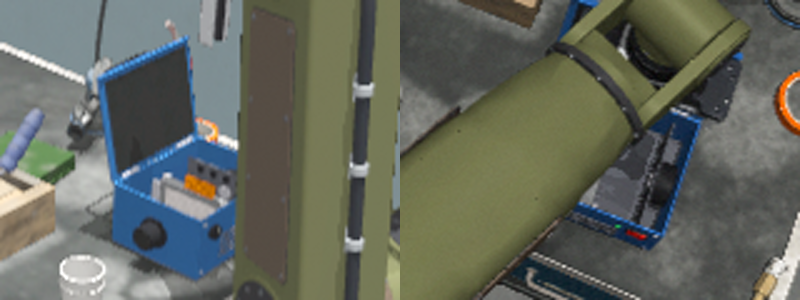

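The side picture shows the cover open past upright, leaning back at (150,100). The orange tab is visible at (200,185) in the case. Measuring the tab.

```bash
python3 - <<'E'
from h import *
f=np.load("/tmp/open.npz");p,P=f["p"],f["P2"];hs=cv2.cvtColor(p,cv2.COLOR_RGB2HSV)
c=(hs[...,0]>5)&(hs[...,0]<22)&(hs[...,1]>140)&(hs[...,2]>110)
c[:, :300]=0;c[:,350:]=0;c[:130]=0
k,L,st,ce=cv2.connectedComponentsWithStats(c.astype(np.uint8))
for j in range(1,k):
    if st[j,4]>15:
        g=P[L==j];print(st[j],ce[j],"med",np.nanmedian(g,0),"min",np.nanpercentile(g,3,0),"max",np.nanpercentile(g,97,0))
        print(box(g[~np.isnan(g[:,0]),:2]))
c2=np.array([484.4,-177.3]);x=np.array([np.cos(.04),np.sin(.04)]);y=np.array([-x[1],x[0]])
for s in(-28,28):
    for z in(80,101): print(s,z,proj("side",[*(c2+s*x+5*y),z]))
# case rim from side/top: blue top-edge extents
Z=P[...,2];b=(hs[...,0]>100)&(hs[...,0]<118)&(hs[...,1]>140)&(Z>105)&(Z<118)&(P[...,0]>350)&(P[...,0]<620)
print(np.nanmin(P[b],0),np.nanmax(P[b],0))
cp=(P[...,2]>60)&(abs(P[...,1]+175)<130)&(P[...,0]>540)&(P[...,0]<640)&(Z>140)
g=P[cp];A=np.polyfit(g[:,2],g[:,0],1);print("cover plane dx/dz",A,"lean",np.arctan(A[0]))
E
```

```text
[313 161  12  10  72] [318.5 165.1] med [ 486.  -173.3   91.2] min [ 456.9 -253.9   48.4] max [ 550.8 -167.3  100. ]
((509.30267333984375, -210.03164672851562), (46.42821502685547, 127.82347106933594), 37.81204605102539)
-28 80 [[323.3 170.3]]
-28 101 [[323.7 165.7]]
28 80 [[312.  165.4]]
28 101 [[312.4 160.8]]
[ 394.1 -282.8  105. ] [576.9 -58.8 117.9]
cover plane dx/dz [  0.2 544.7] lean 0.2231143671485876
```

Scaled: 205 mm is 41, 185 mm is 37.

```bash
python3 nudge.py '[{"dx":0.5,"dy":0.06,"dz":10},{"dx":0.5,"dy":0.06,"dz":20},{"dx":0.5,"dy":0.06,"dz":30},{"dx":0.5,"dy":0.06,"dz":37},{"dx":0.5,"dy":0.06,"dz":41}]' 44
python3 nudge.py '[{"dz":2.4},{"dz":4.8},{"dz":7},{"dz":9},{"dz":9}]'
python3 nudge.py '[{},{},{},{},{}]' 3 8
python3 nudge.py '[{},{}]'
```

```text
clock: 15.55
eef_pos: [484.0, -176.8, 127.5]
eef_rot: [-3.14, 0.003, 0.042]
wrist_force: [0.3, -0.3, 0.2]
finger_gap: 43.9
finger_force: 0.0
clock: 16.05
eef_pos: [484.8, -177.2, 84.5]
eef_rot: [-3.141, 0.001, 0.04]
wrist_force: [-0.1, -0.3, 0.2]
finger_gap: 44.2
finger_force: 0.0
clock: 16.55
eef_pos: [485.3, -177.4, 85.7]
eef_rot: [3.141, -0.0, 0.04]
wrist_force: [0.3, 1.1, 2.7]
finger_gap: 10.0
finger_force: 8.0
clock: 16.75
eef_pos: [485.3, -177.3, 85.6]
eef_rot: [-3.142, -0.0, 0.04]
wrist_force: [-0.7, 0.3, 3.0]
finger_gap: 9.6
finger_force: 8.0
```

Scaled: -25 mm is -5, -15 mm is -3.

```bash
python3 nudge.py '[{},{},{"dz":-1},{"dz":-3},{"dz":-5}]' 3 35
python3 nudge.py '[{"dz":-2.4},{"dz":-5},{"dz":-8},{"dz":-11},{"dz":-14}]'
python3 nudge.py '[{"dz":-4},{"dz":-9},{"dz":-13},{"dz":-17},{"dz":-19}]'
```

```text
clock: 17.25
eef_pos: [485.2, -177.4, 111.3]
eef_rot: [3.142, 0.0, 0.04]
wrist_force: [-0.7, -0.5, -0.7]
finger_gap: 10.1
finger_force: 35.0
clock: 17.75
eef_pos: [485.2, -177.4, 182.1]
eef_rot: [3.141, -0.001, 0.04]
wrist_force: [-0.2, 1.0, -1.1]
finger_gap: 9.9
finger_force: 35.0
clock: 18.25
eef_pos: [485.4, -177.4, 278.0]
eef_rot: [3.14, -0.002, 0.04]
wrist_force: [-0.1, -1.0, -1.8]
finger_gap: 9.6
finger_force: 35.0
```

```bash
python3 nudge.py '[{"drz":-0.6},{"drz":-1.3},{"drz":-2},{"drz":-2.7},{"drz":-3.4}]' >/dev/null
python3 nudge.py '[{"drz":-0.7},{"drz":-1.4},{"drz":-2.1},{"drz":-2.8},{"drz":-3.4}]' >/dev/null
python3 nudge.py '[{"drz":-0.4},{"drz":-0.7},{"drz":-0.855},{"drz":-0.855},{"drz":-0.855}]'
python3 nudge.py '[{},{},{}]'
python3 - <<'E'
from h import *
q,hs,P=shot("top","top_f");p,hs2,P2=shot("side","side_f")
np.savez("/tmp/f.npz",q=q,P=P,p=p,P2=P2);print(manip.read_state()["eef_rot"].round(4))
# bench edge robust fits
for n,PP,f in(("top",cloud("top",np.load("/tmp/top0.npz")["d"]),0),("side",P2,0)):
    t=abs(PP[...,2])<5
    X,Y=PP[...,0],PP[...,1]
    e=[]
    for y0 in range(380,800,15):
        s=t&(abs(Y-y0)<7)&(X>300)&(X<450)
        if s.sum()>3:e.append((np.percentile(X[s],1),y0))
    e=np.array(e);A=np.polyfit(e[:,1],e[:,0],1);r=e[:,0]-np.polyval(A,e[:,1]);k=abs(r)<4
    print(n,len(e),np.polyfit(e[k,1],e[k,0],1),e[k,0])
u,v=proj("side",[484,-177,200])[0].astype(int);a,b=proj("top",[484,-177,230])[0].astype(int)
c=[cv2.resize(i[v-60:v+60,u-80:u+80],(400,300),interpolation=2) for i,(u,v) in((p,(u,v)),(q,(a,b)))]
cv2.imwrite("pics/f1.png",cv2.hconcat(c)[:,:,::-1])
E
```

```text
clock: 19.75
eef_pos: [485.1, -177.3, 275.5]
eef_rot: [-3.141, -0.0, 1.57]
wrist_force: [-0.4, -0.9, -0.9]
finger_gap: 9.5
finger_force: 35.0
clock: 20.05
eef_pos: [485.2, -177.3, 275.5]
eef_rot: [-3.142, -0.0, 1.571]
wrist_force: [0.5, 1.2, -1.9]
finger_gap: 9.5
finger_force: 35.0
[-3.1 -0.   1.6]
top 28 [  0.  337.5] [336.9 336.3 336.7 338.  338.1 339.5 339.4 337.6 337.3 336.9 337.5 336.7
 337.8 337.2 338.7 338.1 337.  335.5 337.1 337.7 337.3 336.9 337.  336.9
 338.4 336.7 338.  339.3]
side 28 [ -0.  336.7] [338.7 336.2 335.2 338.2 337.1 333.7 338.3 334.3 334.2 335.8 334.8 334.2
 335.5 334.3 335.7 336.  334.2 336.8 335.2 335.5 337.7 336.5 337.9 335.6
 334.5 335.1 335.6 336. ]
```

View pics/f1.png

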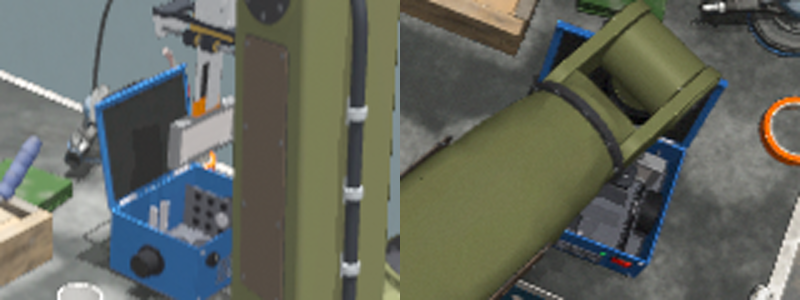

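The cassette hangs from the gripper at (205,140), clear above the open case, and the case guides are empty. The bench edge runs along y to within noise. Checking height and tilt.

```bash
python3 - <<'E'
from h import *
f=np.load("/tmp/f.npz");p,P=f["p"],f["P2"];hs=cv2.cvtColor(p,cv2.COLOR_RGB2HSV)
X,Y,Z=np.moveaxis(P,-1,0)
c=(abs(X-485)<20)&(Y>-260)&(Y<-90)&(Z>140)&(Z<300)&(hs[...,1]<60)
uv=np.argwhere(c);print(c.sum(),np.nanpercentile(P[c],2,0),np.nanpercentile(P[c],98,0))
K,R,t=cam("side");o=-R.T@t
def onx(u,v,x0):
    w=np.array([(u-K[0,2])/K[0,0],(v-K[1,2])/K[0,0],1])@R;return o+w*((x0-o[0])/w[0])
for u in np.unique(uv[:,1]):
    vs=uv[uv[:,1]==u,0];print(u,vs.min(),vs.max(),onx(u,vs.min()-.5,476),onx(u,vs.max()+.5,476))
m=cloud("top",np.load("/tmp/top0.npz")["d"])
E
```

```text
513 [ 469.5 -237.4  198.1] [ 492.8 -100.   295.3]
307 136 147 [476.  -81.  256.6] [476.  -85.8 205.7]
308 130 147 [476.  -84.3 279.4] [476.  -91.8 203.6]
309 129 147 [476.  -89.7 281.6] [476.  -97.7 201.4]
310 129 148 [476.  -95.4 279.7] [ 476.  -104.1  194.8]
311 128 147 [ 476.  -100.8  281.9] [ 476.  -109.7  197. ]
312 128 147 [ 476.  -106.6  280. ] [ 476.  -115.7  194.8]
313 127 146 [ 476.  -112.1  282.3] [ 476.  -121.3  197. ]
314 127 146 [ 476.  -118.   280.3] [ 476.  -127.4  194.8]
315 127 145 [ 476.  -123.9  278.4] [ 476.  -133.1  197. ]
316 126 144 [ 476.  -129.3  280.7] [ 476.  -138.7  199.2]
317 119 144 [ 476.  -131.9  307.7] [ 476.  -144.9  197. ]
318 117 144 [ 476.  -136.9  314. ] [ 476.  -151.1  194.7]
319 117 143 [ 476.  -142.8  312.2] [ 476.  -156.9  197. ]
320 118 143 [ 476.  -149.3  306.2] [ 476.  -163.1  194.7]
321 117 142 [ 476.  -154.8  308.5] [ 476.  -168.9  196.9]
322 117 142 [ 476.  -160.9  306.7] [ 476.  -175.2  194.7]
323 118 141 [ 476.  -167.5  300.6] [ 476.  -181.   196.9]
324 119 139 [ 476.  -174.2  294.6] [ 476.  -186.2  203.7]
325 119 140 [ 476.  -180.3  292.7] [ 476.  -193.3  196.9]
326 118 140 [ 476. -186.  295.] [ 476.  -199.7  194.6]
327 118 139 [ 476.  -192.2  293. ] [ 476.  -205.6  196.9]
328 121 139 [ 476.  -200.3  278.4] [ 476.  -212.1  194.6]
329 120 138 [ 476.  -206.   280.7] [ 476.  -218.   196.9]
330 120 138 [ 476.  -212.4  278.7] [ 476.  -224.6  194.6]
331 119 137 [ 476.  -218.1  281. ] [ 476.  -230.6  196.9]
332 119 137 [ 476.  -224.5  279. ] [ 476.  -237.3  194.6]
333 119 130 [ 476. -231.  277.] [ 476.  -239.1  224.1]
```

```bash
python3 nudge.py '[{},{},{}]'; python3 -c "
from cell import manip
print(manip.sign_off())"
```

```text
clock: 20.45
eef_pos: [485.2, -177.4, 275.4]
eef_rot: [-3.142, 0.0, 1.571]
wrist_force: [-0.1, -0.2, -0.7]
finger_gap: 9.5
finger_force: 35.0
the job is handed in; nothing more can be done
None
```

The job is handed in at about 20 s on the robot's clock: the cups are nested, the cover is open past upright, and the cassette is held still and upright, facing the bench front, its lower edge about 85 mm above the rim.

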